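# Clamp the leaf picket in the double vise

### The arm

A 7-joint arm with a two-finger parallel gripper is mounted at the origin on the work surface. World frame = base frame: x ahead of the robot, y to its left, z up, the work surface at z = 0. Lengths are in m, angles in rad, forces in N, time in s.
With the tool pointing down it reaches from about 0.425 to 0.875 m from the base axis. Payload 4.7 kg.
Tool frame: the origin (TCP) lies midway between the tips of the shut fingers; the grasp point (between the pads) lies 19 mm behind it; z points along the fingers, y is the line along which they close (so a half turn about z gives the same grasp; the last joint's range is limited). The gripper opens to 87 mm and grips with 3 to 60 N. Pads are 19 mm wide; open, the fingers measure 117 mm over their backs; the gripper's body (75 mm by 190 mm) begins 51 mm behind the grasp point.
Start: joints at [-1.163, 0.321, -0.07, 1.45, 0.023, 1.371, -0.057], TCP at [0.249, 0.6, 0.223] pointing down, gripper open.
Joint ranges: [-2.86, 2.86], [-0.3, 2.09], [-1.38, 1.24], [0.06, 2.45], [-1.56, 4.7], [0.09, 2.05], [-2.69, 2.69]. Speed limits (rad/s): [2.57, 2.57, 3.14, 3.14, 3.14, 3.14, 3.14].

### API

Orientations are given as a unit quaternion [w, x, y, z].
In Python, from station import observe, vision, r gives the robot as it stands.
- The arm moves only by the tool send_rows, never from a script. Its argument "rows" is a list of rows, each an object with "linear": the shift along the tool's x, y, z in m, a list of three; "delta_rot": the turn, a rotation vector about the tool's x, y, z in degrees, a list of three; "gripper": the finger opening in m, from 0 to 0.087. In form: [{"linear": [x, y, z], "delta_rot": [ax, ay, az], "gripper": gripper}, ...]. A call has 1 to 12 rows; each row shifts and turns the commanded pose from where the row before left it, along the tool's axes as they then stand; what a row does not reach is not made up. A row lasts 1/10 s, in which the tool goes at most 50 mm and 8.59 degrees, less where a joint would pass 70% of its speed; a pose out of reach is approached as far as the arm can. A call is refused whole if a number of a shift passes 0.05 or a number of a turn 8.59, either way. A call with a gripper value outside its range is refused whole. The fingers move at their own pace and stop on an object; the grip force is fixed at half the most. Time passes only in rows, so rows that do not move let the fingers close. It gives the time, the measured TCP pose, the force, the opening and the grip force at its end, in the units of the state.
- observe(): the state, without advancing time (a new reading comes with each control period).
- vision.read_camera(name): name is "scene" or "top" or "wrist"; returns a dict with "frame" (480x640x3 uint8, red, green, blue), "fx", "fy", "cx", "cy" (pixels), "pose" (4x4, takes a point from camera to world coordinates). Camera axes: x right, y up, looking along -z (the intrinsics and any distortion apply to the point x, -y, -z); pixel columns grow to the right and rows downward; lengths in m; the calibration is good to about 2 mm. A picture is of the moment at which its call begins. There is no depth.
- r.close_job(): hands the job in; it is judged then, once.
Trained networks look in the newest picture that a camera, given by its name, has taken for a name from the list of things; names that differ only in an ending like _2 or _b are one class to them, and where a whole thing is asked for, a point or a joint stands for the part that bears it (a point fixed in the world has none). Each returns a list of dicts, best first, with "confidence" (0 to 1); they miss things now and then, are a little off and sometimes report something else, mostly with a low value. They report only what shows in the picture. A call takes as long as a camera call. They do not tell look-alikes from the thing itself.
- vision.masks_of(camera, thing): "pixels" (480x640 bool, what is visible of it) and "extent" ([left, top, width, height] in pixels, round what is visible of it).
- vision.place_of(camera, thing): "centre" ([column, row] in pixels: a listed point, or the origin of a listed thing).
The state is a dict: "t": time; "joints": joint angles; "joint_vel": joint speeds; "joint_efforts": joint torques, N m; "tool_pos": TCP position; "tcp_rot": TCP orientation; "contact_force": force on the tool from outside, world axes, zero at the start; "torque": the same for the moment, N m; "gripper_width": opening from 0.0 (shut) to 1.0 (fully open); "finger_force": force on a finger pad.
Only numpy, scipy, OpenCV 4.12 (cv2) and the standard library are available. Lean on these libraries where they do the work, as an engineer would, in place of code of your own. Each camera call takes 0.05 s, during which the arm holds its last target. There are 200 camera calls.

### The job

The double vise has one sliding jaw between two bays: one bay holds the railing picket with a leaf on top, the other a plain picket. First slide the leaf picket along its bay, away from you, until its end butts against the stop plate; then turn the crank the right way so that the jaw closes on the leaf picket, and tighten until it is held firmly but its thin wall is not crushed. Never clamp or shift the plain picket, leave the other bench things where they are, and let go of everything at the end.

Things in the scene. Friction and masses are not known exactly. Their poses are not given: they have to be found in the camera images.
- vise: Grey double-station machine vise bolted to the bench, bed 180 x 250 x 30 mm. Origin under the bed's centre, on the bench; x runs along the bays away from the robot, y across the jaws, z up. Bay floors: 30 mm over the bench, x = -95 to +85 mm. Two fixed jaws: inner faces at y = +85 and -85 mm, x = -50 to +60 mm, tops at 65 mm. Its place changes; turned by up to 0.17 rad.
- stop (a point): Middle of the near face of the steel stop plate that closes the far end of both bays, 45 mm over the bench, at x = +70 mm, y = 0 of the vise; the plate spans both bays, its top is 55 mm over the bench. Axes as the vise's.
- jaw: The sliding jaw between the two bays: a block 100 (x) x 40 (y) x 34 mm, its top 65 mm over the bench. Origin: centre of its underside; axes as the vise's. Its faces are 20 mm to either side of the origin in y. It slides along the vise's y, at most 50 mm either side of the middle, moved by the crank only; it starts up to 9 mm off the middle.
- crank (a joint): Crank angle, rad, about its upright axis: 0 when the arm points along the vise's -y, growing counter-clockwise seen from above, range -8.3 to 8.3. Each rad slides the jaw 6 mm: counter-clockwise towards the vise's +y, clockwise towards -y. Drag at the handle 5 N slow, 8 N at 0.1 m/s; each newton more gives 10 N at the jaw. Let go, the gear keeps up to 50 N of jaw force.
- crank_axis (a point): Point on the crank's upright axis of turning, 120 mm over the bench, at x = -20, y = -220 mm of the vise, over the gearbox (70 x 70 mm, 75 mm high) at the vise's right end. The crank hub's top is 98 mm over the bench.
- crank_grip (a point): The upright black crank handle, 26 mm diameter, spinning freely on its pin; this point is on its axis, 128 mm over the bench. The handle reaches from 94 to 150 mm over the bench, 60 mm from the crank's axis; the flat crank arm below it has its top at 93 mm.
- leaf_picket: Piece to clamp: capped aluminium square tube 140 (x) x 30 x 30 mm with a curved metal leaf (100 x 42 mm, 12 to 45 mm over the tube) on a stem; 0.17 to 0.34 kg. Origin: centre of its underside, x along the tube. Loose on the floor of either bay, near end sticking out to the robot. Over 180 N of jaw force crushes it; firm means 15 N or more, 12 N after letting go.
- leaf_picket_far_end (a point): Centre of the leaf picket's far end face (toward the stop plate), 70 mm from its origin along x and 15 mm above its underside. It starts 20 to 45 mm short of the stop plate.
- plain_picket: A capped aluminium square tube of the same size, 140 x 30 x 30 mm, with nothing on top, lying loose in the other bay. Origin: centre of its underside; x along the tube. To be left alone.
- hammer: Hammer lying on the bench to the left; to be left alone. Origin: under its middle.
- spray_can: White spray can, 52 mm diameter, 160 mm high, standing to the right of the vise; to be left alone. Origin: centre of its underside.
- angle_offcut: Piece of steel angle, 120 x 40 x 40 mm, lying beyond the vise; to be left alone. Origin: centre of its underside.
Not all that is in view belongs to the job. What is shaped like the leaf_picket but green or turquoise is not meant.

How it is judged:
By the outcome, as a careful person would: the job done as asked, in the order asked, and still so for the second after the job is handed in, with the robot touching nothing.
It also fails if it takes over 69 s, if anything falls off the work surface, if the arm or the gripper's body presses on something with over 40 N, if the wrist force passes 120 N, or if a joint passes its speed limit or range.

## Working session

There is one attempt and no reset: what is moved stays moved. The work goes in short steps, Python scripts to look and compute and a tool call to move; the robot and the scene stay as the last step left them, time stands still between calls to the robot, and variables do not carry over. Pictures are saved under pics/ and viewed, at most 10 in all, crops included, and the job is handed in when it is done.

Besides the shell and the picture viewer there is one more tool, called after "Emit:" by a JSON object that holds its "fn" and its "kwargs". send_rows: Moves the arm, as the interface text tells. Its arguments: {"type":"object","properties":{"rows":{"type":"array","items":{"type":"object","properties":{"linear":{"type":"array","items":{"type":"number"}},"delta_rot":{"type":"array","items":{"type":"number"}},"gripper":{"type":"number"}}}}},"required":["rows"]}

```bash
mkdir -p pics; cat > h.py <<'E'
import numpy as np, cv2
from station import observe, vision, r
def cam(n): return vision.read_camera(n)
def ray(c,px):
    d=np.array([(px[0]-c['cx'])/c['fx'],-(px[1]-c['cy'])/c['fy'],-1.])
    P=np.array(c['pose']); return P[:3,3],P[:3,:3]@d
def onz(c,px,z):
    o,d=ray(c,px); return o+d*(z-o[2])/d[2]
def proj(c,p):
    P=np.array(c['pose']); q=P[:3,:3].T@(np.array(p)-P[:3,3])
    return np.array([c['cx']+c['fx']*q[0]/-q[2], c['cy']+c['fy']*q[1]/q[2]])
E
python3 - <<'E'
from h import *
print(observe())
H={'vise':0,'stop':.045,'jaw':.031,'crank_axis':.12,'crank_grip':.128,'leaf_picket':.03,'leaf_picket_far_end':.045,'plain_picket':.03,'spray_can':0,'hammer':0}
for n in ('top','scene'):
    c=cam(n); cv2.imwrite(f'pics/{n}0.png',c['frame'][:,:,::-1]); print(n,[k for k in c],c['fx'],np.round(c['pose'],3).tolist())
    for k,z in H.items():
        print(k,[(np.round(m['centre']).tolist(),round(m['confidence'],2),np.round(onz(c,m['centre'],z),4).tolist()) for m in vision.place_of(n,k)[:3]])
E
```

```text
{'t': 0.0, 'joints': array([-1.16287533,  0.32181475, -0.07010773,  1.45166158,  0.02264147,
        1.37081158, -0.05690384]), 'joint_vel': array([-0.0005199 ,  0.00095349,  0.00097907, -0.00037301,  0.00226399,
        0.00034726, -0.00125051]), 'joint_efforts': array([ 1.02224032e-03, -4.91298151e+01, -4.03768541e-01, -3.12523162e+01,
       -6.40287506e-02,  4.41648276e-02,  2.24713913e-04]), 'tool_pos': array([0.24925251, 0.59971193, 0.22147381]), 'tcp_rot': array([-1.21408926e-04,  1.95612657e-01,  9.80680773e-01, -9.46180899e-04]), 'contact_force': array([-0.63296025, -0.3647674 ,  0.01802787]), 'torque': array([0.0567868 , 0.01660351, 0.01670564]), 'finger_force': 0.0, 'gripper_width': 0.9980832383186596}
top ['frame', 'fx', 'fy', 'cx', 'cy', 'pose'] 472.84299609546156 [[0.042, 0.977, -0.21, 0.375], [-0.999, 0.04, -0.012, -0.003], [-0.003, 0.21, 0.978, 1.219], [0.0, 0.0, 0.0, 1.0]]
vise [([270.0, 254.0], 0.72, [0.5967, 0.1454, 0.0]), ([268.0, 225.0], 0.17, [0.6755, 0.1548, 0.0])]
stop [([273.0, 224.0], 0.92, [0.668, 0.1382, 0.045]), ([294.0, 238.0], 0.21, [0.6347, 0.0812, 0.0
[... 1183 characters left out ...]
5, [0.5941, 0.1457, 0.031])]
crank_axis [([287.0, 220.0], 0.87, [0.5801, -0.0774, 0.12])]
crank_grip [([266.0, 233.0], 0.62, [0.6395, -0.0998, 0.128]), ([338.0, 278.0], 0.52, [0.675, 0.0962, 0.128])]
leaf_picket [([372.0, 380.0], 0.85, [0.8213, 0.2448, 0.03]), ([312.0, 185.0], 0.77, [0.3941, -0.0973, 0.03]), ([405.0, 218.0], 0.76, [0.3907, 0.1696, 0.03])]
leaf_picket_far_end [([336.0, 279.0], 0.97, [0.6405, 0.0797, 0.045]), ([429.0, 222.0], 0.89, [0.3856, 0.2315, 0.045]), ([402.0, 401.0], 0.77, [0.8398, 0.3149, 0.045])]
plain_picket [([394.0, 275.0], 0.79, [0.5618, 0.2013, 0.03])]
spray_can [([168.0, 200.0], 0.93, [0.5901, -0.4463, 0.0])]
hammer [([482.0, 284.0], 0.78, [0.4753, 0.407, 0.0])]
```

View pics/top0.png

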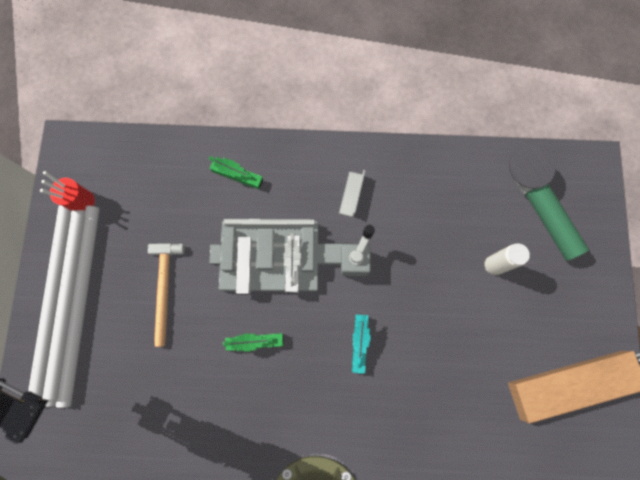

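View pics/scene0.png

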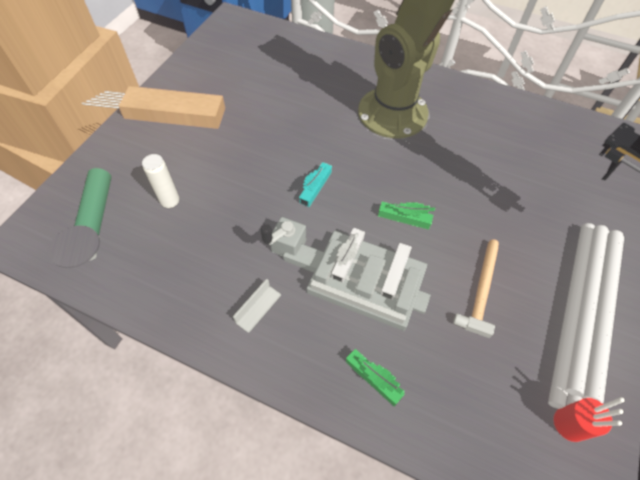

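```bash
python3 - <<'E'
import cv2
a=cv2.imread('pics/top0.png')[195:315,215:405]; cv2.imwrite('pics/crop.png',cv2.resize(a,None,fx=4,fy=4,interpolation=2))
E
```

```text
(no output)
```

View pics/crop.png

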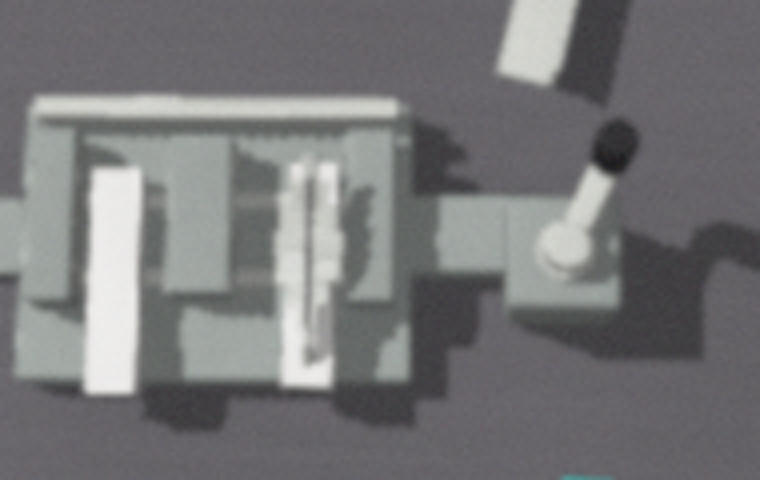

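Right bay (top px ~(292,262)) holds the grey-white leaf picket. The look-alikes are green at (236,172), green at (254,343) and turquoise at (361,343), and the plain picket is at (244,265). I choose (292,262), and the crop confirms an uncoloured tube with a leaf, in the -y bay, so the crank turns clockwise.

```bash
cat > fit.py <<'E'
from h import *
from scipy.optimize import least_squares
def vise():
    V={'vise':(0,0,0),'stop':(.07,0,.045),'crank_axis':(-.02,-.22,.12)}
    ob=[]
    for n in ('top','scene'):
        c=cam(n)
        for k,p in V.items():
            m=vision.place_of(n,k)
            if m and m[0]['confidence']>.5: ob.append((c,p,m[0]['centre']))
    def w(q,p): 
        s,co=np.sin(q[2]),np.cos(q[2]); return np.array([q[0]+co*p[0]-s*p[1],q[1]+s*p[0]+co*p[1],p[2]])
    f=least_squares(lambda q:np.concatenate([proj(c,w(q,p))-m for c,p,m in ob]),[.594,.148,.04],loss='soft_l1')
    return f.x,np.round(f.fun,1),w
E
python3 - <<'E'
from fit import *
q,e,w=vise(); print(q,e,'axis',w(q,(-.02,-.22,.12)))
R=np.array([[np.cos(q[2]),np.sin(q[2])],[-np.sin(q[2]),np.cos(q[2])]])
tov=lambda p:R@(p[:2]-q[:2])
c=cam('top')
for k,px,z in(('near top',(291.75,291),.06),('far top',(293.7,236),.06),('jaw top L',(256.5,250),.065),('jaw top R',(272.3,250),.065)):
    p=onz(c,px,z); print(k,p.round(4),tov(p).round(4))
for n in('top','scene'):
    c=cam(n)
    for k,z in(('crank_grip',.128),('leaf_picket_far_end',.045),('jaw',.031)):
        print(n,k,[(tov(onz(c,m['centre'],z)).round(4),onz(c,m['centre'],z).round(4),round(m['confidence'],2)) for m in vision.place_of(n,k)[:2]])
    m=vision.masks_of(n,'crank_grip'); print([x['extent'] for x in m[:2]])
E
```

```text
[0.59566268 0.13937088 0.06537335] [-3.2 -0.2 -0.5  0.5  2.9  0.   0.6 -1.2 -1.7  1.4] axis [ 0.5900773  -0.08146572  0.12      ]
near top [0.4969 0.0789 0.06  ] [-0.1025 -0.0539]
far top [0.6351 0.0816 0.06  ] [ 0.0356 -0.0602]
jaw top L [0.5946 0.1718 0.065 ] [0.001  0.0324]
jaw top R [0.5962 0.1325 0.065 ] [ 0.0001 -0.0069]
top crank_grip [(array([ 0.0316, -0.2395]), array([ 0.6429, -0.0976,  0.128 ]), 0.64)]
top leaf_picket_far_end [(array([ 0.0396, -0.0593]), array([0.639 , 0.0828, 0.045 ]), 0.93), (array([0.2349, 0.1446]), array([0.8206, 0.299 , 0.045 ]), 0.91)]
top jaw [(array([0.0077, 0.0197]), array([0.602 , 0.1595, 0.031 ]), 0.88)]
[]
scene crank_grip [(array([ 0.0242, -0.2487]), array([ 0.636 , -0.1072,  0.128 ]), 0.62)]
scene leaf_picket_far_end [(array([ 0.0342, -0.0578]), array([0.6335, 0.084 , 0.045 ]), 0.87), (array([0.2548, 0.1538]), array([0.8399, 0.3095, 0.045 ]), 0.8)]
scene jaw [(array([0.0018, 0.0055]), array([0.5971, 0.145 , 0.031 ]), 0.78)]
[[232.4, 277.8, 50.1, 51.3], [259.6, 226.1, 14.7, 17.0]]
```

Emit:
{"fn": "send_rows", "kwargs": {"rows": [{"linear": [0, 0, 0], "delta_rot": [0, 0, -8.2], "gripper": 0}, {"linear": [0, 0, 0], "delta_rot": [0, 0, -8.2], "gripper": 0}, {"linear": [0, 0, 0], "delta_rot": [0, 0, -8.2], "gripper": 0}]}}

```text
t: 2.35
tool_pos: [0.2494, 0.6003, 0.2226]
tcp_rot: [0.0, -0.021, 1.0, 0.0]
contact_force: [0.5, -0.9, 0.5]
gripper_width: 0.813
finger_force: 0.0
```

Emit:
{"fn": "send_rows", "kwargs": {"rows": [{"linear": [-0.0168, -0.044, 0], "delta_rot": [0, 0, 0], "gripper": 0}, {"linear": [-0.0168, -0.044, 0], "delta_rot": [0, 0, 0], "gripper": 0}, {"linear": [-0.0168, -0.044, 0], "delta_rot": [0, 0, 0], "gripper": 0}, {"linear": [-0.0168, -0.044, 0], "delta_rot": [0, 0, 0], "gripper": 0}, {"linear": [-0.0168, -0.044, 0], "delta_rot": [0, 0, 0], "gripper": 0}, {"linear": [-0.0168, -0.044, 0], "delta_rot": [0, 0, 0], "gripper": 0}, {"linear": [-0.0168, -0.044, 0], "delta_rot": [0, 0, 0], "gripper": 0}, {"linear": [-0.0168, -0.044, 0], "delta_rot": [0, 0, 0], "gripper": 0}, {"linear": [-0.0168, -0.044, 0], "delta_rot": [0, 0, 0], "gripper": 0}, {"linear": [-0.0168, -0.044, 0], "delta_rot": [0, 0, 0], "gripper": 0}, {"linear": [-0.0168, -0.044, 0], "delta_rot": [0, 0, 0], "gripper": 0}, {"linear": [-0.0168, -0.044, 0], "delta_rot": [0, 0, 0], "gripper": 0}]}}

```text
t: 3.55
tool_pos: [0.4702, 0.0779, 0.223]
tcp_rot: [0.001, -0.018, 1.0, 0.0]
contact_force: [1.1, 0.4, 0.7]
gripper_width: 0.002
finger_force: 0.0
```

```bash
cat > st.py <<'E'
from h import *
from scipy.spatial.transform import Rotation as Ro
def st():
    s=observe(); q=s['tcp_rot']; R=Ro.from_quat([q[1],q[2],q[3],q[0]]).as_matrix()
    print('t',round(s['t'],2),'p',s['tool_pos'].round(4),'x',R[:,0].round(3),'y',R[:,1].round(3),'F',s['contact_force'].round(1),'w',round(s['gripper_width']*87,1)); return s,R
E
python3 - <<'E'
from st import *
st(); c=cam('wrist'); cv2.imwrite('pics/w1.png',c['frame'][:,:,::-1]); print(np.round(c['pose'],3).tolist(),c['fx'],c['fy'],c['cx'],c['cy'])
for k,z in(('crank_grip',.128),('crank_axis',.12),('leaf_picket_far_end',.045),('stop',.045),('vise',0),('jaw',.031),('leaf_picket',.03)):
    print(k,[(np.round(m['centre']),onz(c,m['centre'],z).round(4),round(m['confidence'],2)) for m in vision.place_of('wrist',k)[:2]])
E
```

```text
t 3.55 p [0.4702 0.0779 0.223 ] x [-0.999 -0.036 -0.001] y [-0.036  0.999  0.001] F [1.1 0.4 0.7] w 0.2
[[-0.035, -0.956, -0.29, 0.391], [0.999, -0.034, -0.01, 0.075], [-0.0, -0.29, 0.957, 0.386], [0.0, 0.0, 0.0, 1.0]] 394.58503976675587 394.58503976675587 317.88707436481684 233.85393410694851
crank_grip []
crank_axis [(array([115., 367.]), array([ 0.5856, -0.077 ,  0.12  ]), 0.56)]
leaf_picket_far_end [(array([132., 170.]), array([ 0.4423, -0.0829,  0.045 ]), 0.77), (array([501.,  86.]), array([0.364 , 0.2229, 0.045 ]), 0.56)]
stop []
vise []
jaw []
leaf_picket [(array([418.,  94.]), array([0.3719, 0.1596, 0.03  ]), 0.58), (array([315., 299.]), array([0.5663, 0.0783, 0.03  ]), 0.57)]
```

View pics/w1.png

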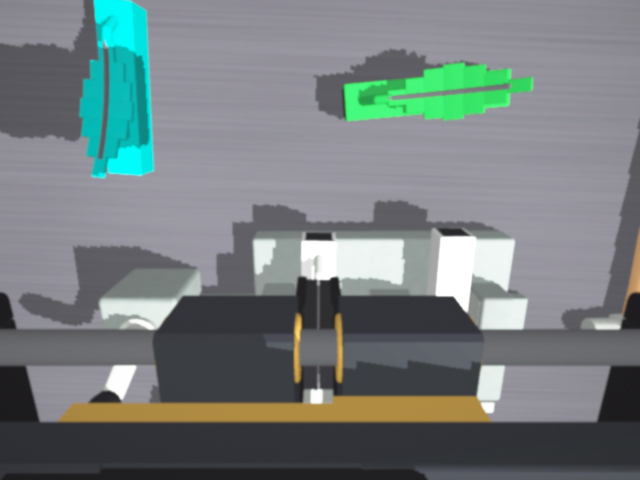

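The wrist picture shows the leaf picket's near end at (319,237), the plain picket's near end at (452,232), the bed's near edge at row 233 over columns 254–512, and the crank hub at about (140,325).

```bash
python3 - <<'E'
from st import *
c=cam('wrist')
for k,px,z in(('near top L',(302,241),.06),('near top R',(337,241),.06),('bedL',(254,233),.03),('bedR',(513,233),.03),('plain near L',(433,236),.06),('hub',(140,325),.098),('hub dn',(132,330),.098)):
    print(k,onz(c,px,z).round(4))
E
```

```text
near top L [0.4953 0.0685 0.06  ]
near top R [0.4942 0.0988 0.06  ]
bedL [0.4988 0.0223 0.03  ]
bedR [0.4896 0.2655 0.03  ]
plain near L [0.4865 0.1813 0.06  ]
hub [ 0.5602 -0.0608  0.098 ]
hub dn [ 0.565  -0.0678  0.098 ]
```

Emit:
{"fn": "send_rows", "kwargs": {"rows": [{"linear": [0, 0.003, 0.045], "delta_rot": [0, 0, 0], "gripper": 0}, {"linear": [0, 0, 0.045], "delta_rot": [0, 0, 0], "gripper": 0}, {"linear": [0, 0, 0.045], "delta_rot": [0, 0, 0], "gripper": 0}, {"linear": [0, 0, 0.04], "delta_rot": [0, 0, 0], "gripper": 0}, {"linear": [0, 0, 0], "delta_rot": [0, 0, 0], "gripper": 0}]}}

```text
t: 4.5
tool_pos: [0.4645, 0.0824, 0.0428]
tcp_rot: [-0.005, -0.019, 1.0, -0.002]
contact_force: [-1.4, 0.5, 0.5]
gripper_width: 0.001
finger_force: 0.0
```

Emit:
{"fn": "send_rows", "kwargs": {"rows": [{"linear": [-0.004, 0, 0], "delta_rot": [0, 0, 0], "gripper": 0}, {"linear": [-0.004, 0, 0], "delta_rot": [0, 0, 0], "gripper": 0}, {"linear": [-0.004, 0, 0], "delta_rot": [0, 0, 0], "gripper": 0}, {"linear": [-0.004, 0, 0], "delta_rot": [0, 0, 0], "gripper": 0}, {"linear": [-0.004, 0, 0], "delta_rot": [0, 0, 0], "gripper": 0}, {"linear": [-0.004, 0, 0], "delta_rot": [0, 0, 0], "gripper": 0}]}}

```text
t: 5.1
tool_pos: [0.4937, 0.0837, 0.0479]
tcp_rot: [-0.0, -0.018, 1.0, 0.0]
contact_force: [-1.9, -0.5, 2.0]
gripper_width: 0.005
finger_force: 1.4
```

Emit:
{"fn": "send_rows", "kwargs": {"rows": [{"linear": [-0.004, 0, 0], "delta_rot": [0, 0, 0], "gripper": 0}, {"linear": [-0.004, 0, 0], "delta_rot": [0, 0, 0], "gripper": 0}]}}

```text
t: 5.3
tool_pos: [0.5017, 0.0839, 0.0475]
tcp_rot: [-0.0, -0.018, 1.0, -0.0]
contact_force: [-2.0, 0.4, 1.8]
gripper_width: 0.008
finger_force: 1.4
```

Emit:
{"fn": "send_rows", "kwargs": {"rows": [{"linear": [-0.002, 0, 0], "delta_rot": [0, 0, 0], "gripper": 0}, {"linear": [-0.002, 0, 0], "delta_rot": [0, 0, 0], "gripper": 0}]}}

```text
t: 5.5
tool_pos: [0.5056, 0.084, 0.0475]
tcp_rot: [-0.0, -0.018, 1.0, -0.0]
contact_force: [-3.2, -0.4, 2.7]
gripper_width: 0.006
finger_force: 1.4
```

Emit:
{"fn": "send_rows", "kwargs": {"rows": [{"linear": [-0.002, 0, 0], "delta_rot": [0, 0, 0], "gripper": 0}, {"linear": [-0.002, 0, 0], "delta_rot": [0, 0, 0], "gripper": 0}]}}

```text
t: 5.7
tool_pos: [0.5097, 0.0842, 0.0475]
tcp_rot: [0.0, -0.018, 1.0, 0.0]
contact_force: [-2.5, 0.0, 0.4]
gripper_width: 0.005
finger_force: 1.1
```

Emit:
{"fn": "send_rows", "kwargs": {"rows": [{"linear": [-0.002, 0, 0], "delta_rot": [0, 0, 0], "gripper": 0}]}}

```text
t: 5.8
tool_pos: [0.5117, 0.0842, 0.0475]
tcp_rot: [0.0, -0.018, 1.0, 0.0]
contact_force: [-2.7, 0.2, 1.1]
gripper_width: 0.005
finger_force: 1.0
```

Emit:
{"fn": "send_rows", "kwargs": {"rows": [{"linear": [-0.002, 0, 0], "delta_rot": [0, 0, 0], "gripper": 0}]}}

```text
t: 5.9
tool_pos: [0.5137, 0.0843, 0.0475]
tcp_rot: [0.0, -0.018, 1.0, -0.0]
contact_force: [-2.3, -0.2, 0.4]
gripper_width: 0.003
finger_force: 1.0
```

Emit:
{"fn": "send_rows", "kwargs": {"rows": [{"linear": [-0.002, 0, 0], "delta_rot": [0, 0, 0], "gripper": 0}]}}

```text
t: 6.0
tool_pos: [0.5157, 0.0844, 0.0475]
tcp_rot: [0.0, -0.018, 1.0, 0.0]
contact_force: [-2.5, 0.0, 0.1]
gripper_width: 0.006
finger_force: 0.9
```

Emit:
{"fn": "send_rows", "kwargs": {"rows": [{"linear": [-0.002, 0, 0], "delta_rot": [0, 0, 0], "gripper": 0}]}}

```text
t: 6.1
tool_pos: [0.5167, 0.0845, 0.0474]
tcp_rot: [-0.001, -0.018, 1.0, -0.0]
contact_force: [-7.4, -2.1, 6.5]
gripper_width: 0.005
finger_force: 3.9
```

Emit:
{"fn": "send_rows", "kwargs": {"rows": [{"linear": [-0.002, 0, 0], "delta_rot": [0, 0, 0], "gripper": 0}]}}

```text
t: 6.2
tool_pos: [0.5167, 0.0844, 0.0472]
tcp_rot: [-0.003, -0.018, 1.0, -0.0]
contact_force: [-12.5, -0.9, 9.5]
gripper_width: 0.008
finger_force: 6.3
```

```bash
python3 - <<'E'
from st import *
st(); c=cam('top'); a=c['frame'][195:315,215:405,::-1]; cv2.imwrite('pics/t2.png',cv2.resize(a,None,fx=4,fy=4,interpolation=2))
c=cam('scene'); a=c['frame'][200:340,250:450,::-1]; cv2.imwrite('pics/s2.png',cv2.resize(a,None,fx=4,fy=4,interpolation=2))
E
```

```text
t 6.2 p [0.5167 0.0844 0.0472] x [-0.999 -0.036  0.007] y [-0.036  0.999 -0.   ] F [-12.5  -0.9   9.5] w 0.7
```

View pics/s2.png

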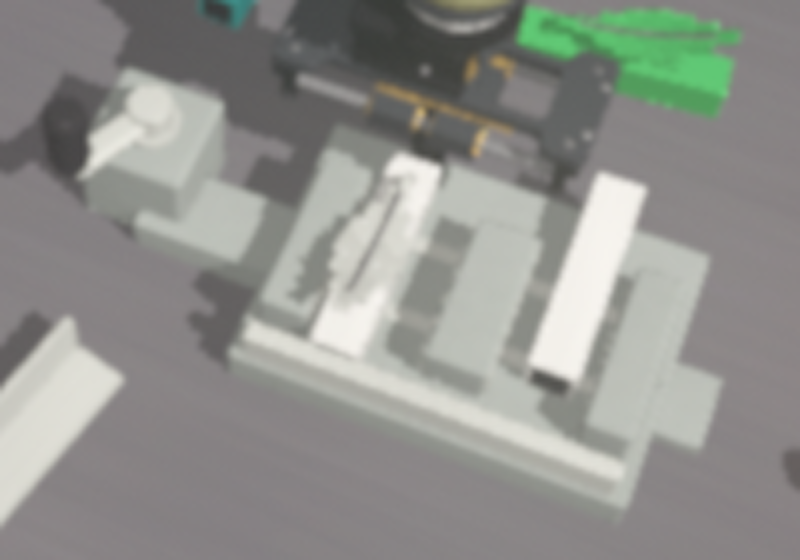

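The scene crop shows the leaf picket's far end at (340,350), touching the plate. The force jump also says it has butted. I'll back off, go beyond the handle and look.

Emit:
{"fn": "send_rows", "kwargs": {"rows": [{"linear": [0.025, 0, 0], "delta_rot": [0, 0, 0], "gripper": 0}, {"linear": [0.01, 0, -0.02], "delta_rot": [0, 0, 0], "gripper": 0}, {"linear": [0, 0, -0.045], "delta_rot": [0, 0, 0], "gripper": 0}, {"linear": [0, 0, -0.05], "delta_rot": [0, 0, 0], "gripper": 0.06}, {"linear": [0, 0, -0.05], "delta_rot": [0, 0, 0], "gripper": 0.06}, {"linear": [0, 0, -0.04], "delta_rot": [0, 0, 0], "gripper": 0.06}, {"linear": [-0.034, -0.032, 0], "delta_rot": [0, 0, 0], "gripper": 0.06}, {"linear": [-0.034, -0.032, 0], "delta_rot": [0, 0, 0], "gripper": 0.06}, {"linear": [-0.034, -0.032, 0], "delta_rot": [0, 0, 0], "gripper": 0.06}, {"linear": [-0.034, -0.032, 0], "delta_rot": [0, 0, 0], "gripper": 0.06}, {"linear": [-0.034, -0.032, 0], "delta_rot": [0, 0, 0], "gripper": 0.06}, {"linear": [-0.034, -0.032, 0], "delta_rot": [0, 0, 0], "gripper": 0.06}]}}

```text
t: 7.5
tool_pos: [0.6976, -0.1025, 0.2528]
tcp_rot: [0.001, -0.018, 1.0, -0.0]
contact_force: [-0.5, 0.2, 0.8]
gripper_width: 0.667
finger_force: 0.0
```

Emit:
{"fn": "send_rows", "kwargs": {"rows": [{"linear": [0, 0, 0], "delta_rot": [0, 0, 0], "gripper": 0.06}, {"linear": [0, 0, 0], "delta_rot": [0, 0, 0], "gripper": 0.06}]}}

```text
t: 7.7
tool_pos: [0.6958, -0.1027, 0.2512]
tcp_rot: [-0.001, -0.017, 1.0, -0.001]
contact_force: [0.3, 0.4, -0.6]
gripper_width: 0.688
finger_force: 0.0
```

```bash
python3 - <<'E'
from st import *
st(); c=cam('wrist'); cv2.imwrite('pics/w3.png',c['frame'][:,:,::-1])
for k,z in(('crank_grip',.128),('crank_axis',.12),('leaf_picket_far_end',.045),('stop',.045)):
    print(k,[(np.round(m['centre']),onz(c,m['centre'],z).round(4),round(m['confidence'],2)) for m in vision.place_of('wrist',k)[:2]])
E
```

```text
t 7.7 p [ 0.6958 -0.1027  0.2512] x [-0.999 -0.034  0.001] y [-0.034  0.999 -0.001] F [ 0.3  0.4 -0.6] w 59.8
crank_grip [(array([326., 146.]), array([ 0.6378, -0.0992,  0.128 ]), 0.92)]
crank_axis [(array([361.,  66.]), array([ 0.5835, -0.0768,  0.12  ]), 0.6)]
leaf_picket_far_end [(array([518., 180.]), array([0.6688, 0.0837, 0.045 ]), 0.91)]
stop []
```

View pics/w3.png

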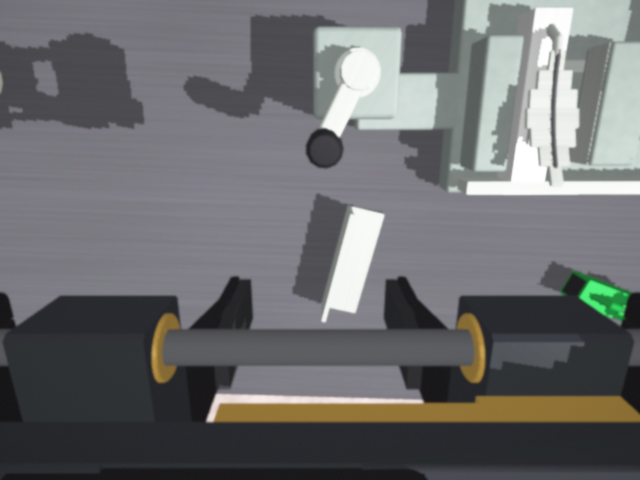

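The wrist picture shows the handle's top at (324,149), the hub at (360,70), and the leaf picket's end at the plate (545,180).

Emit:
{"fn": "send_rows", "kwargs": {"rows": [{"linear": [0.03, 0.001, 0], "delta_rot": [0, 0, 0], "gripper": 0.06}, {"linear": [0.028, 0, 0], "delta_rot": [0, 0, 0], "gripper": 0.06}, {"linear": [0, 0, 0.03], "delta_rot": [0, 0, 0], "gripper": 0.06}, {"linear": [0, 0, 0.04], "delta_rot": [0, 0, 0], "gripper": 0.06}, {"linear": [0, 0, 0.04], "delta_rot": [0, 0, 0], "gripper": 0.06}, {"linear": [0, 0, 0.03], "delta_rot": [0, 0, 0], "gripper": 0.06}, {"linear": [0, 0, 0], "delta_rot": [0, 0, 0], "gripper": 0.06}, {"linear": [0, 0, 0], "delta_rot": [0, 0, 0], "gripper": 0.06}]}}

```text
t: 8.75
tool_pos: [0.6375, -0.1017, 0.1138]
tcp_rot: [0.001, -0.018, 1.0, 0.0]
contact_force: [0.0, -0.3, 1.3]
gripper_width: 0.691
finger_force: 0.0
```

Emit:
{"fn": "send_rows", "kwargs": {"rows": [{"linear": [0, 0, 0], "delta_rot": [0, 0, 0], "gripper": 0.015}, {"linear": [0, 0, 0], "delta_rot": [0, 0, 0], "gripper": 0.015}, {"linear": [0, 0, 0], "delta_rot": [0, 0, 0], "gripper": 0.015}, {"linear": [0, 0, 0], "delta_rot": [0, 0, 0], "gripper": 0.015}, {"linear": [0, 0, 0], "delta_rot": [0, 0, 0], "gripper": 0.015}]}}

```text
t: 9.25
tool_pos: [0.6375, -0.1021, 0.113]
tcp_rot: [0.0, -0.018, 1.0, 0.0]
contact_force: [-0.4, 4.9, 1.5]
gripper_width: 0.32
finger_force: 3.0
```

```bash
python3 -c "
from st import *
st()"
```

```text
t 9.25 p [ 0.6375 -0.1021  0.113 ] x [-0.999 -0.036 -0.001] y [-0.036  0.999  0.001] F [-0.4  4.9  1.5] w 27.9
```

Emit:
{"fn": "send_rows", "kwargs": {"rows": [{"linear": [0, 0, 0], "delta_rot": [0, 0, 0], "gripper": 0.01}, {"linear": [0, 0, 0], "delta_rot": [0, 0, 0], "gripper": 0.01}, {"linear": [0, 0, 0], "delta_rot": [0, 0, 0], "gripper": 0.01}]}}

```text
t: 9.55
tool_pos: [0.6375, -0.1011, 0.1129]
tcp_rot: [0.0, -0.018, 1.0, 0.001]
contact_force: [-1.5, 4.5, 4.3]
gripper_width: 0.286
finger_force: 30.0
```

```bash
cat > circ.py <<'E'
from st import *
import sys
def tab(c,th0,step,n,r=.0597):
    X=np.array([-.9993,-.036]);Y=np.array([-.036,.9993])
    th=np.radians(th0-step*np.arange(n+1)); P=np.c_[c[0]+r*np.cos(th),c[1]+r*np.sin(th)]
    D=np.diff(P,axis=0)
    print([[round(float(d@X),4),round(float(d@Y),4)] for d in D],'end',P[-1].round(4),th0-step*n)
E
python3 - <<'E'
from circ import *
for k in range(5): tab((.583,-.077),-24-72*k,6,12)
E
```

```text
[[0.003, -0.0055], [0.0036, -0.0051], [0.0041, -0.0047], [0.0046, -0.0043], [0.005, -0.0038], [0.0054, -0.0032], [0.0057, -0.0026], [0.0059, -0.002], [0.0061, -0.0014], [0.0062, -0.0008], [0.0062, -0.0001], [0.0062, 0.0006]] end [ 0.5768 -0.1364] -96
[[0.0061, 0.0012], [0.006, 0.0018], [0.0057, 0.0024], [0.0055, 0.003], [0.0051, 0.0036], [0.0047, 0.0041], [0.0043, 0.0046], [0.0038, 0.005], [0.0032, 0.0054], [0.0026, 0.0057], [0.002, 0.0059], [0.0014, 0.0061]] end [ 0.5246 -0.0894] -168
[[0.0008, 0.0062], [0.0001, 0.0062], [-0.0006, 0.0062], [-0.0012, 0.0061], [-0.0018, 0.006], [-0.0024, 0.0057], [-0.003, 0.0055], [-0.0036, 0.0051], [-0.0041, 0.0047], [-0.0046, 0.0043], [-0.005, 0.0038], [-0.0054, 0.0032]] end [ 0.5531 -0.0253] -240
[[-0.0057, 0.0026], [-0.0059, 0.002], [-0.0061, 0.0014], [-0.0062, 0.0008], [-0.0062, 0.0001], [-0.0062, -0.0006], [-0.0061, -0.0012], [-0.006, -0.0018], [-0.0057, -0.0024], [-0.0055, -0.003], [-0.0051, -0.0036], [-0.0047, -0.0041]] end [ 0.6229 -0.0326] -312
[[-0.0043, -0.0046], [-0.0038, -0.005], [-0.0032, -0.0054], [-0.0026, -0.0057], [-0.002, -0.0059], [-0.0014, -0.0061], [-0.0008, -0.0062], [-0.0001, -0.0062], [0.0006, -0.0062], [0.0012, -0.0061], [0.0018, -0.006], [0.0024, -0.0057]] end [ 0.6375 -0.1013] -384
```

Emit:
{"fn": "send_rows", "kwargs": {"rows": [{"linear": [0.003, -0.0055, 0], "delta_rot": [0, 0, 0], "gripper": 0.01}, {"linear": [0.0036, -0.0051, 0], "delta_rot": [0, 0, 0], "gripper": 0.01}, {"linear": [0.0041, -0.0047, 0], "delta_rot": [0, 0, 0], "gripper": 0.01}, {"linear": [0.0046, -0.0043, 0], "delta_rot": [0, 0, 0], "gripper": 0.01}]}}

```text
t: 9.95
tool_pos: [0.6244, -0.1195, 0.113]
tcp_rot: [0.002, -0.019, 1.0, 0.002]
contact_force: [2.5, 7.4, 2.9]
gripper_width: 0.291
finger_force: 30.0
```

Emit:
{"fn": "send_rows", "kwargs": {"rows": [{"linear": [0.005, -0.0038, 0], "delta_rot": [0, 0, 0], "gripper": 0.01}, {"linear": [0.0054, -0.0032, 0], "delta_rot": [0, 0, 0], "gripper": 0.01}, {"linear": [0.0057, -0.0026, 0], "delta_rot": [0, 0, 0], "gripper": 0.01}, {"linear": [0.0059, -0.002, 0], "delta_rot": [0, 0, 0], "gripper": 0.01}, {"linear": [0.0061, -0.0014, 0], "delta_rot": [0, 0, 0], "gripper": 0.01}, {"linear": [0.0062, -0.0008, 0], "delta_rot": [0, 0, 0], "gripper": 0.01}, {"linear": [0.0062, -0.0001, 0], "delta_rot": [0, 0, 0], "gripper": 0.01}, {"linear": [0.0062, 0.0006, 0], "delta_rot": [0, 0, 0], "gripper": 0.01}]}}

```text
t: 10.75
tool_pos: [0.5793, -0.136, 0.113]
tcp_rot: [0.003, -0.018, 1.0, 0.0]
contact_force: [6.5, 3.7, -1.5]
gripper_width: 0.295
finger_force: 30.0
```

Emit:
{"fn": "send_rows", "kwargs": {"rows": [{"linear": [0.0061, 0.0012, 0], "delta_rot": [0, 0, 0], "gripper": 0.01}, {"linear": [0.006, 0.0018, 0], "delta_rot": [0, 0, 0], "gripper": 0.01}, {"linear": [0.0057, 0.0024, 0], "delta_rot": [0, 0, 0], "gripper": 0.01}, {"linear": [0.0055, 0.003, 0], "delta_rot": [0, 0, 0], "gripper": 0.01}, {"linear": [0.0051, 0.0036, 0], "delta_rot": [0, 0, 0], "gripper": 0.01}, {"linear": [0.0047, 0.0041, 0], "delta_rot": [0, 0, 0], "gripper": 0.01}]}}

```text
t: 11.35
tool_pos: [0.5459, -0.1233, 0.113]
tcp_rot: [0.004, -0.018, 1.0, -0.001]
contact_force: [8.8, -0.1, -4.0]
gripper_width: 0.288
finger_force: 30.0
```

Emit:
{"fn": "send_rows", "kwargs": {"rows": [{"linear": [0.0043, 0.0046, 0], "delta_rot": [0, 0, 0], "gripper": 0.01}, {"linear": [0.0038, 0.005, 0], "delta_rot": [0, 0, 0], "gripper": 0.01}, {"linear": [0.0032, 0.0054, 0], "delta_rot": [0, 0, 0], "gripper": 0.01}, {"linear": [0.0026, 0.0057, 0], "delta_rot": [0, 0, 0], "gripper": 0.01}, {"linear": [0.002, 0.0059, 0], "delta_rot": [0, 0, 0], "gripper": 0.01}, {"linear": [0.0014, 0.0061, 0], "delta_rot": [0, 0, 0], "gripper": 0.01}]}}

```text
t: 11.95
tool_pos: [0.5259, -0.0946, 0.113]
tcp_rot: [0.002, -0.017, 1.0, -0.003]
contact_force: [3.9, -6.2, -1.2]
gripper_width: 0.287
finger_force: 30.0
```

Emit:
{"fn": "send_rows", "kwargs": {"rows": [{"linear": [0.0008, 0.0062, 0], "delta_rot": [0, 0, 0], "gripper": 0.01}, {"linear": [0.0001, 0.0062, 0], "delta_rot": [0, 0, 0], "gripper": 0.01}, {"linear": [-0.0006, 0.0062, 0], "delta_rot": [0, 0, 0], "gripper": 0.01}, {"linear": [-0.0012, 0.0061, 0], "delta_rot": [0, 0, 0], "gripper": 0.01}, {"linear": [-0.0018, 0.006, 0], "delta_rot": [0, 0, 0], "gripper": 0.01}, {"linear": [-0.0024, 0.0057, 0], "delta_rot": [0, 0, 0], "gripper": 0.01}]}}

```text
t: 12.55
tool_pos: [0.5257, -0.0584, 0.1128]
tcp_rot: [-0.002, -0.016, 1.0, -0.002]
contact_force: [-9.3, -4.6, 10.7]
gripper_width: 0.288
finger_force: 30.0
```

```bash
python3 - <<'E'
from circ import *
from scipy.optimize import least_squares
P=np.array([[.6375,-.1011],[.6244,-.1195],[.5793,-.136],[.5459,-.1233],[.5259,-.0946],[.5257,-.0584]])
f=least_squares(lambda q:np.hypot(*(P-q[:2]).T)-.06,[.583,-.077]); print(f.x,f.fun)
f=least_squares(lambda q:np.hypot(*(P-q[:2]).T)-q[2],[.583,-.077,.06]); print(f.x,f.fun)
c=f.x[:2]
print(np.degrees(np.arctan2(P[-1,1]-c[1],P[-1,0]-c[0])))
E
```

```text
[ 0.58297975 -0.07611294] [-2.65802056e-05 -1.60480659e-05  8.58740259e-09  1.27225946e-05
 -1.08861737e-06 -4.40344077e-05]
[ 0.58296502 -0.07615891  0.05996258] [ 5.08970607e-06 -1.69958276e-06 -9.36286228e-06  4.89467482e-06
  8.16494748e-06 -7.08642517e-06]
162.7704014381818
```

```bash
python3 - <<'E'
from circ import *
for k in range(4): tab((.583,-.0761),-204-36*k,6,6,.0601)
E
```

```text
[[-0.0031, 0.0055], [-0.0036, 0.0051], [-0.0041, 0.0047], [-0.0046, 0.0043], [-0.005, 0.0038], [-0.0054, 0.0032]] end [ 0.5529 -0.0241] -240
[[-0.0057, 0.0027], [-0.0059, 0.002], [-0.0061, 0.0014], [-0.0062, 0.0008], [-0.0063, 0.0001], [-0.0063, -0.0006]] end [ 0.5893 -0.0163] -276
[[-0.0062, -0.0012], [-0.006, -0.0018], [-0.0058, -0.0025], [-0.0055, -0.0031], [-0.0051, -0.0036], [-0.0047, -0.0041]] end [ 0.6232 -0.0314] -312
[[-0.0043, -0.0046], [-0.0038, -0.005], [-0.0032, -0.0054], [-0.0027, -0.0057], [-0.002, -0.0059], [-0.0014, -0.0061]] end [ 0.6418 -0.0636] -348
```

Emit:
{"fn": "send_rows", "kwargs": {"rows": [{"linear": [-0.002, 0.006, 0], "delta_rot": [0, 0, 0], "gripper": 0.01}, {"linear": [-0.0033, 0.0053, 0], "delta_rot": [0, 0, 0], "gripper": 0.01}, {"linear": [-0.0041, 0.0047, 0], "delta_rot": [0, 0, 0], "gripper": 0.01}, {"linear": [-0.0046, 0.0043, 0], "delta_rot": [0, 0, 0], "gripper": 0.01}]}}

```text
t: 12.95
tool_pos: [0.5387, -0.0356, 0.1128]
tcp_rot: [-0.003, -0.017, 1.0, -0.001]
contact_force: [-10.0, -1.0, 11.3]
gripper_width: 0.293
finger_force: 30.0
```

Emit:
{"fn": "send_rows", "kwargs": {"rows": [{"linear": [-0.005, 0.0038, 0], "delta_rot": [0, 0, 0], "gripper": 0.01}, {"linear": [-0.0054, 0.0032, 0], "delta_rot": [0, 0, 0], "gripper": 0.01}, {"linear": [-0.0057, 0.0027, 0], "delta_rot": [0, 0, 0], "gripper": 0.01}, {"linear": [-0.0059, 0.002, 0], "delta_rot": [0, 0, 0], "gripper": 0.01}]}}

```text
t: 13.35
tool_pos: [0.5605, -0.0204, 0.1128]
tcp_rot: [-0.003, -0.018, 1.0, 0.001]
contact_force: [-9.8, 4.2, 10.1]
gripper_width: 0.284
finger_force: 30.0
```

Emit:
{"fn": "send_rows", "kwargs": {"rows": [{"linear": [-0.0061, 0.0014, 0], "delta_rot": [0, 0, 0], "gripper": 0.01}, {"linear": [-0.0062, 0.0008, 0], "delta_rot": [0, 0, 0], "gripper": 0.01}, {"linear": [-0.0063, 0.0001, 0], "delta_rot": [0, 0, 0], "gripper": 0.01}, {"linear": [-0.0063, -0.0006, 0], "delta_rot": [0, 0, 0], "gripper": 0.01}]}}

```text
t: 13.75
tool_pos: [0.5863, -0.0161, 0.1129]
tcp_rot: [-0.002, -0.018, 1.0, 0.002]
contact_force: [-5.9, 5.6, 8.6]
gripper_width: 0.288
finger_force: 30.0
```

Emit:
{"fn": "send_rows", "kwargs": {"rows": [{"linear": [-0.0062, -0.0014, 0], "delta_rot": [0, 0, 0], "gripper": 0.01}, {"linear": [-0.006, -0.002, 0], "delta_rot": [0, 0, 0], "gripper": 0.01}, {"linear": [-0.0058, -0.0027, 0], "delta_rot": [0, 0, 0], "gripper": 0.01}, {"linear": [-0.0055, -0.0033, 0], "delta_rot": [0, 0, 0], "gripper": 0.01}]}}

```text
t: 14.15
tool_pos: [0.6113, -0.0231, 0.1129]
tcp_rot: [-0.001, -0.019, 1.0, 0.002]
contact_force: [-4.5, 7.1, 6.0]
gripper_width: 0.291
finger_force: 30.0
```

Emit:
{"fn": "send_rows", "kwargs": {"rows": [{"linear": [-0.0051, -0.0036, 0], "delta_rot": [0, 0, 0], "gripper": 0.01}, {"linear": [-0.0047, -0.0041, 0], "delta_rot": [0, 0, 0], "gripper": 0.01}, {"linear": [-0.0043, -0.0046, 0], "delta_rot": [0, 0, 0], "gripper": 0.01}]}}

```text
t: 14.45
tool_pos: [0.6265, -0.0347, 0.1129]
tcp_rot: [-0.0, -0.019, 1.0, 0.002]
contact_force: [-2.3, 8.0, 3.7]
gripper_width: 0.288
finger_force: 30.0
```

Emit:
{"fn": "send_rows", "kwargs": {"rows": [{"linear": [-0.0038, -0.005, 0], "delta_rot": [0, 0, 0], "gripper": 0.01}, {"linear": [-0.0032, -0.0054, 0], "delta_rot": [0, 0, 0], "gripper": 0.01}]}}

```text
t: 14.65
tool_pos: [0.6343, -0.0449, 0.113]
tcp_rot: [0.0, -0.019, 1.0, 0.002]
contact_force: [-1.4, 8.3, 3.4]
gripper_width: 0.287
finger_force: 30.0
```

```bash
python3 - <<'E'
from circ import *
for k in range(4): tab((.583,-.0761),-330-24*k,4,6,.06)
E
```

```text
[[-0.0018, -0.0038], [-0.0016, -0.0039], [-0.0013, -0.004], [-0.001, -0.0041], [-0.0007, -0.0041], [-0.0004, -0.0042]] end [ 0.6427 -0.0698] -354
[[-0.0001, -0.0042], [0.0002, -0.0042], [0.0004, -0.0042], [0.0007, -0.0041], [0.001, -0.0041], [0.0013, -0.004]] end [ 0.6401 -0.0946] -378
[[0.0016, -0.0039], [0.0018, -0.0038], [0.0021, -0.0036], [0.0023, -0.0035], [0.0026, -0.0033], [0.0028, -0.0031]] end [ 0.6276 -0.1162] -402
[[0.003, -0.0029], [0.0032, -0.0027], [0.0034, -0.0025], [0.0036, -0.0022], [0.0037, -0.002], [0.0038, -0.0017]] end [ 0.6074 -0.1309] -426
```

Emit:
{"fn": "send_rows", "kwargs": {"rows": [{"linear": [-0.0018, -0.0038, 0], "delta_rot": [0, 0, 0], "gripper": 0.01}, {"linear": [-0.0016, -0.0039, 0], "delta_rot": [0, 0, 0], "gripper": 0.01}, {"linear": [-0.0013, -0.004, 0], "delta_rot": [0, 0, 0], "gripper": 0.01}]}}

```text
t: 14.95
tool_pos: [0.6398, -0.0569, 0.113]
tcp_rot: [0.001, -0.019, 1.0, 0.002]
contact_force: [0.7, 6.7, 3.5]
gripper_width: 0.293
finger_force: 30.0
```

Emit:
{"fn": "send_rows", "kwargs": {"rows": [{"linear": [-0.001, -0.0041, 0], "delta_rot": [0, 0, 0], "gripper": 0.01}, {"linear": [-0.0007, -0.0041, 0], "delta_rot": [0, 0, 0], "gripper": 0.01}, {"linear": [-0.0004, -0.0042, 0], "delta_rot": [0, 0, 0], "gripper": 0.01}]}}

```text
t: 15.25
tool_pos: [0.6426, -0.0694, 0.113]
tcp_rot: [0.001, -0.019, 1.0, 0.002]
contact_force: [0.5, 6.4, 2.9]
gripper_width: 0.292
finger_force: 30.0
```

Emit:
{"fn": "send_rows", "kwargs": {"rows": [{"linear": [-0.0001, -0.0042, 0], "delta_rot": [0, 0, 0], "gripper": 0.01}, {"linear": [0.0002, -0.0042, 0], "delta_rot": [0, 0, 0], "gripper": 0.01}, {"linear": [0.0004, -0.0042, 0], "delta_rot": [0, 0, 0], "gripper": 0.01}]}}

```text
t: 15.55
tool_pos: [0.6427, -0.0822, 0.113]
tcp_rot: [0.001, -0.019, 1.0, 0.002]
contact_force: [1.9, 6.0, 3.2]
gripper_width: 0.289
finger_force: 30.0
```

Emit:
{"fn": "send_rows", "kwargs": {"rows": [{"linear": [0.0007, -0.0041, 0], "delta_rot": [0, 0, 0], "gripper": 0.01}, {"linear": [0.001, -0.0041, 0], "delta_rot": [0, 0, 0], "gripper": 0.01}]}}

```text
t: 15.75
tool_pos: [0.6412, -0.0906, 0.1129]
tcp_rot: [0.001, -0.019, 1.0, 0.002]
contact_force: [1.1, 6.6, 3.4]
gripper_width: 0.285
finger_force: 30.0
```

```bash
python3 - <<'E'
from st import *
st(); c=cam('wrist'); cv2.imwrite('pics/w4.png',c['frame'][:,:,::-1])
c=cam('top'); a=c['frame'][195:315,215:405,::-1]; cv2.imwrite('pics/t4.png',cv2.resize(a,None,fx=4,fy=4,interpolation=2))
E
```

```text
t 15.75 p [ 0.6412 -0.0906  0.1129] x [-0.999 -0.038 -0.003] y [-0.038  0.999  0.003] F [1.1 6.6 3.4] w 24.8
```

View pics/t4.png

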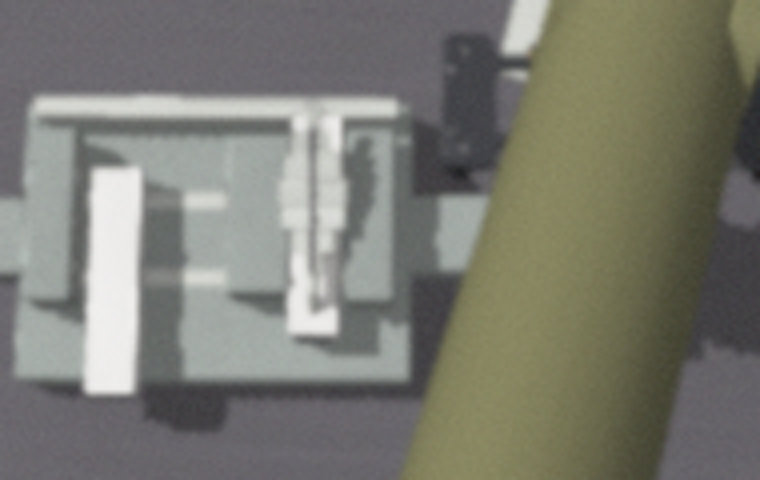

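The top crop shows the jaw (226–290) now at the picket (290–338), with about 11 px, or 6 mm, left to the fixed jaw (350). The picket still touches the plate at (315,110).

Emit:
{"fn": "send_rows", "kwargs": {"rows": [{"linear": [0.0013, -0.004, 0], "delta_rot": [0, 0, 0], "gripper": 0.01}, {"linear": [0.0016, -0.0039, 0], "delta_rot": [0, 0, 0], "gripper": 0.01}, {"linear": [0.0018, -0.0038, 0], "delta_rot": [0, 0, 0], "gripper": 0.01}, {"linear": [0.0021, -0.0036, 0], "delta_rot": [0, 0, 0], "gripper": 0.01}]}}

```text
t: 16.25
tool_pos: [0.6348, -0.1063, 0.1129]
tcp_rot: [0.001, -0.019, 1.0, 0.001]
contact_force: [1.4, 7.1, 3.6]
gripper_width: 0.288
finger_force: 30.0
```

Emit:
{"fn": "send_rows", "kwargs": {"rows": [{"linear": [0.0023, -0.0035, 0], "delta_rot": [0, 0, 0], "gripper": 0.01}]}}

```text
t: 16.35
tool_pos: [0.6327, -0.1097, 0.1129]
tcp_rot: [0.001, -0.019, 1.0, 0.002]
contact_force: [1.1, 5.6, 3.0]
gripper_width: 0.288
finger_force: 30.0
```

Emit:
{"fn": "send_rows", "kwargs": {"rows": [{"linear": [0.0019, -0.0024, 0], "delta_rot": [0, 0, 0], "gripper": 0.01}, {"linear": [0.002, -0.0023, 0], "delta_rot": [0, 0, 0], "gripper": 0.01}]}}

```text
t: 16.55
tool_pos: [0.6289, -0.1147, 0.113]
tcp_rot: [0.001, -0.019, 1.0, 0.001]
contact_force: [2.2, 7.2, 3.3]
gripper_width: 0.29
finger_force: 30.0
```

Emit:
{"fn": "send_rows", "kwargs": {"rows": [{"linear": [0.0021, -0.0022, 0], "delta_rot": [0, 0, 0], "gripper": 0.01}]}}

```text
t: 16.65
tool_pos: [0.6269, -0.1169, 0.1129]
tcp_rot: [0.001, -0.019, 1.0, 0.001]
contact_force: [1.8, 6.6, 2.5]
gripper_width: 0.288
finger_force: 30.0
```

Emit:
{"fn": "send_rows", "kwargs": {"rows": [{"linear": [0.0022, -0.0021, 0], "delta_rot": [0, 0, 0], "gripper": 0.01}, {"linear": [0.0023, -0.002, 0], "delta_rot": [0, 0, 0], "gripper": 0.01}]}}

```text
t: 16.85
tool_pos: [0.6227, -0.121, 0.1129]
tcp_rot: [0.001, -0.019, 1.0, 0.002]
contact_force: [3.2, 7.4, 1.2]
gripper_width: 0.288
finger_force: 30.0
```

Emit:
{"fn": "send_rows", "kwargs": {"rows": [{"linear": [0.0024, -0.0018, 0], "delta_rot": [0, 0, 0], "gripper": 0.01}]}}

```text
t: 16.95
tool_pos: [0.6205, -0.1229, 0.113]
tcp_rot: [0.002, -0.019, 1.0, 0.001]
contact_force: [2.0, 6.9, 1.5]
gripper_width: 0.285
finger_force: 30.0
```

Emit:
{"fn": "send_rows", "kwargs": {"rows": [{"linear": [0.0024, -0.0018, 0], "delta_rot": [0, 0, 0], "gripper": 0.01}]}}

```text
t: 17.05
tool_pos: [0.6181, -0.1247, 0.1129]
tcp_rot: [0.002, -0.019, 1.0, 0.002]
contact_force: [3.4, 6.8, 2.1]
gripper_width: 0.288
finger_force: 30.0
```

Emit:
{"fn": "send_rows", "kwargs": {"rows": [{"linear": [0.0025, -0.0017, 0], "delta_rot": [0, 0, 0], "gripper": 0.01}]}}

```text
t: 17.15
tool_pos: [0.6158, -0.1263, 0.113]
tcp_rot: [0.002, -0.019, 1.0, 0.002]
contact_force: [3.2, 6.9, 2.2]
gripper_width: 0.29
finger_force: 30.0
```

Emit:
{"fn": "send_rows", "kwargs": {"rows": [{"linear": [0.0026, -0.0015, 0], "delta_rot": [0, 0, 0], "gripper": 0.01}]}}

```text
t: 17.25
tool_pos: [0.6133, -0.1279, 0.1129]
tcp_rot: [0.002, -0.019, 1.0, 0.002]
contact_force: [2.5, 7.2, 2.3]
gripper_width: 0.293
finger_force: 30.0
```

Emit:
{"fn": "send_rows", "kwargs": {"rows": [{"linear": [0.0026, -0.0014, 0], "delta_rot": [0, 0, 0], "gripper": 0.01}]}}

```text
t: 17.35
tool_pos: [0.6108, -0.1293, 0.1129]
tcp_rot: [0.002, -0.019, 1.0, 0.002]
contact_force: [3.0, 6.7, 0.9]
gripper_width: 0.288
finger_force: 30.0
```

Emit:
{"fn": "send_rows", "kwargs": {"rows": [{"linear": [0.0027, -0.0012, 0], "delta_rot": [0, 0, 0], "gripper": 0.01}]}}

```text
t: 17.45
tool_pos: [0.6099, -0.1297, 0.1131]
tcp_rot: [0.004, -0.019, 1.0, 0.002]
contact_force: [10.4, 9.3, -2.8]
gripper_width: 0.289
finger_force: 30.0
```

Emit:
{"fn": "send_rows", "kwargs": {"rows": [{"linear": [0, 0, 0], "delta_rot": [0, 0, 0], "gripper": 0.01}]}}

```text
t: 17.55
tool_pos: [0.6099, -0.1297, 0.113]
tcp_rot: [0.004, -0.019, 1.0, 0.002]
contact_force: [7.9, 7.3, -1.1]
gripper_width: 0.29
finger_force: 30.0
```

Emit:
{"fn": "send_rows", "kwargs": {"rows": [{"linear": [0, 0, 0], "delta_rot": [0, 0, 0], "gripper": 0.01}]}}

```text
t: 17.65
tool_pos: [0.6099, -0.1297, 0.113]
tcp_rot: [0.003, -0.019, 1.0, 0.002]
contact_force: [7.3, 7.6, -0.9]
gripper_width: 0.289
finger_force: 30.0
```

Emit:
{"fn": "send_rows", "kwargs": {"rows": [{"linear": [0.001, -0.0005, 0], "delta_rot": [0, 0, 0], "gripper": 0.01}, {"linear": [0, 0, 0], "delta_rot": [0, 0, 0], "gripper": 0.01}]}}

```text
t: 17.85
tool_pos: [0.6099, -0.1297, 0.113]
tcp_rot: [0.004, -0.02, 1.0, 0.002]
contact_force: [9.0, 8.0, -3.7]
gripper_width: 0.287
finger_force: 30.0
```

Emit:
{"fn": "send_rows", "kwargs": {"rows": [{"linear": [0, 0, 0], "delta_rot": [0, 0, 0], "gripper": 0.06}, {"linear": [0, 0, 0], "delta_rot": [0, 0, 0], "gripper": 0.06}, {"linear": [0, 0, 0], "delta_rot": [0, 0, 0], "gripper": 0.06}, {"linear": [0, 0, 0], "delta_rot": [0, 0, 0], "gripper": 0.06}, {"linear": [0, 0, -0.02], "delta_rot": [0, 0, 0], "gripper": 0.06}, {"linear": [0, 0, -0.04], "delta_rot": [0, 0, 0], "gripper": 0.06}, {"linear": [0, 0, -0.045], "delta_rot": [0, 0, 0], "gripper": 0.06}, {"linear": [0, 0, -0.045], "delta_rot": [0, 0, 0], "gripper": 0.06}, {"linear": [-0.03, 0, 0], "delta_rot": [0, 0, 0], "gripper": 0.06}, {"linear": [-0.04, 0, 0], "delta_rot": [0, 0, 0], "gripper": 0.06}, {"linear": [-0.03, 0, 0], "delta_rot": [0, 0, 0], "gripper": 0.06}, {"linear": [0, 0, 0], "delta_rot": [0, 0, 0], "gripper": 0.06}]}}

```text
t: 19.05
tool_pos: [0.7075, -0.1303, 0.2596]
tcp_rot: [-0.001, -0.018, 1.0, -0.001]
contact_force: [-0.5, 0.4, -0.5]
gripper_width: 0.689
finger_force: 0.0
```

```bash
python3 - <<'E'
from st import *
st(); c=cam('wrist'); cv2.imwrite('pics/w5.png',c['frame'][:,:,::-1])
for k,z in(('crank_grip',.128),):
    print(k,[(onz(c,m['centre'],z).round(4),round(m['confidence'],2)) for m in vision.place_of('wrist',k)[:2]])
E
```

```text
t 19.05 p [ 0.7075 -0.1303  0.2596] x [-0.999 -0.037  0.002] y [-0.037  0.999 -0.001] F [-0.5  0.4 -0.5] w 60.0
crank_grip [(array([ 0.6103, -0.1293,  0.128 ]), 0.79)]
```

View pics/w5.png

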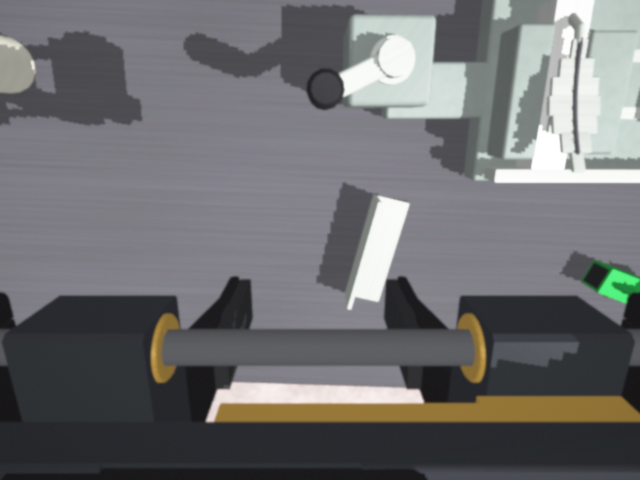

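The wrist picture shows the handle still where it was left (325,88). The picket is clamped against the fixed jaw with its end at the plate (550,168), and the arm is clear. I'm handing it in.

```bash
python3 -c "
from station import r
print(r.close_job())"
```

```text
the job is handed in; nothing more can be done
None
```

I slid the leaf picket against the stop plate and clamped it by turning the crank clockwise, to an estimated 65 N of jaw force. I then let go and handed the job in at about 19 s. The plain picket and the other bench things were not touched. The result of the judging was not shown.

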